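# Reset the cold store's peak thermometer

### The arm

A 6-joint arm with a two-finger parallel gripper is mounted at the origin on the work surface. World frame = base frame: x ahead of the robot, y to its left, z up, the work surface at z = 0. Lengths are in m, angles in rad, forces in N, time in s.
With the tool pointing down it reaches from about 0.35 to 0.975 m from the base axis. Payload 17.4 kg.
Tool frame: the origin (TCP) lies midway between the tips of the shut fingers; the grasp point (between the pads) lies 19 mm behind it (ctrl.grip_point_offset is the distance from the TCP to the grasp point, in m); z points along the fingers, y is the line along which they close (so a half turn about z gives the same grasp; the last joint's range is limited). The gripper opens to 85 mm and grips with 20 to 120 N. Pads are 22 mm wide; open, the fingers measure 114 mm over their backs; the gripper's body (76 mm by 85 mm) begins 54 mm behind the grasp point. The pads swing forward as they close: fully open they stand 13 mm farther back than shut.
Start: joints at [-1.303, 0.116, 1.442, -0, 1.584, -0.038], TCP at [0.203, -0.644, 0.231] pointing down, gripper open.
Joint ranges: [-2.83, 2.83], [-0.83, 2.19], [0.07, 2.5], [-1.14, 4.28], [0.01, 3], [-2.97, 2.97]. Speed limits (rad/s): [1.89, 1.89, 2.22, 3.14, 3.14, 3.14].

### API

Orientations are given as a unit quaternion [x, y, z, w].
In Python, from bench import sense, vision, ctrl gives the robot as it stands.
- The arm moves only by the tool move_arm, never from a script. Its argument "rows" is a list of rows, each an object of numbers: "claw": the finger opening in cm, from 0 to 8.54; "x", "y", "z": the shift along the tool's x, y, z in cm; "rx", "ry", "rz": the turn, a rotation vector about the tool's x, y, z in degrees. A call has 1 to 12 rows; each row shifts and turns the commanded pose from where the row before left it, along the tool's axes as they then stand; what a row does not reach is not made up. A row lasts 1/12 s, in which the tool goes at most 41.7 mm and 7.16 degrees, less where a joint would pass 70% of its speed; a pose out of reach is approached as far as the arm can. A call with a gripper value outside its range is refused whole. The fingers move at their own pace and stop on an object; the grip force is fixed at half the most. Time passes only in rows, so rows that do not move let the fingers close. It gives the time, the measured TCP pose, the force, the opening and the grip force at its end, in the units of the state.
- sense(): the state, without advancing time (a new reading comes with each control period).
- vision.capture(name): name is "scene" or "top"; returns a dict with "frame" (400x640x3 uint8, red, green, blue), "depth" (400x640 float32, m along the optical axis (not along the pixel's ray), 0 where there is no reading), "vfov" (degrees; the focal length in pixels is half the picture's height over the tangent of half this angle, whatever the lens; pixels are square), "cx", "cy" (the principal point, pixels), "xyz" and "orientation" of the camera in the world. Camera axes: x right, y down, z forward; pixel columns grow to the right and rows downward; lengths in m; the calibration is good to about 2 mm. A picture is of the moment at which its call begins.
- ctrl.close_job(): hands the job in; it is judged then, once.
The state is a dict: "clock": time; "q": joint angles; "dq": joint speeds; "joint_efforts": joint torques, N m; "eef_pos": TCP position; "tcp_rot": TCP orientation; "contact_force": force on the tool from outside, world axes, zero at the start; "torque": the same for the moment, N m; "gripper_width": opening from 0.0 (shut) to 1.0 (fully open); "gripper_force": force on a finger pad.
Only numpy, scipy, OpenCV 4.12 (cv2) and the standard library are available. Lean on these libraries where they do the work, as an engineer would, in place of code of your own. Each camera call takes 0.05 s, during which the arm holds its last target. There are 200 camera calls.

### The job

Pull open the upper drawer of the white cabinet and put the pointer of the peak thermometer inside it back against its zero stop with the reset knob: the knob carries the pointer only while it is pressed down, and it takes several anticlockwise strokes, letting it up in between. Then push the drawer fully shut again and let go; leave the lower drawer shut and everything around where it stands.

Things in the scene. Friction and masses are not known exactly. Their poses are not given: they have to be found in the camera images.
- cabinet: white two-drawer cabinet fixed to the table, 250 mm deep, 260 mm wide, 250 mm high; a white tub, 58 mm high, is fixed on the rear half of its top. Origin: on the table under the middle of its front face; its own x axis points from the front to the rear (away from the robot), y to the left, z up. The drawers slide out along its -x.
- top_drawer_handle (a point): middle of the upper drawer's handle: a round steel bar 12 mm thick, 110 mm long along the cabinet's y, 40 mm in front of the drawer's front (34 mm free behind it), 35 mm below the cabinet's top (215 mm above the table); open above. It moves with the drawer; axes as the cabinet's.
- top_drawer (a joint): how far the upper drawer is pulled out, m: 0 shut, 0.175 at its end stop. It slides with about 2 N of friction and stays where it is left. Its front is 15 mm thick, top edge 235 mm above the table; its side walls are lower than the knob. The knob in it can be reached only when the drawer is out by most of its travel.
- low_drawer (a joint): the like lower drawer, same numbers; it stays shut. Its handle is at the height 85 mm.
- gauge_center (a point): centre of the peak thermometer's dial: a round instrument of 148 mm diameter that lies face up in the upper drawer, 95 mm behind the drawer's front face (135 mm behind the handle bar); height 153 mm, axes as the cabinet's.
- knob_grip (a point): a point on the axis of the thermometer's reset knob, 15 mm below the knob's top (knob released: 209 mm above the table, top 224 mm). The knob is a metal disc of 64 mm diameter with an upright straight black grip bar on it, 70 mm long, 18 mm thick, 40 mm high; the point's x axis runs along the bar, y across it. The knob turns about the vertical without limit and is symmetric under a half turn.
- knob_stem (a joint): how far the knob is pressed down, m: 0 up (a spring holds it), 0.008 at its hard end. It starts down at about 2 N and needs about 11 N at the end; knob_grip goes down with it. Up, it turns freely and the pointer stays. From 3 mm down a rubber clutch bears on the pointer's hub; 6 mm or more (8 N) carries the pointer one to one, less slips. At the zero stop the clutch slips too.
- peak_pointer (a joint): angle of the peak pointer (black needle under the dial's clear ring), rad: 0 at its zero stop, growing clockwise seen from above, up to 4.5; at 0 it points to the drawer's front and lies against the stop, a small black block on the dial. It stays where it is left by friction. It goes down when the pressed knob is turned anticlockwise seen from above.
- pointer_tip (a point): tip of the peak pointer's needle, 63 mm from the knob's axis.
- jar: jar, diameter 70 mm, 110 mm high, standing on the table left of the drawer's path; origin at its underside. Leave it alone.
- detergent: blue bottle, diameter 76 mm, 190 mm high, standing right of the drawer's path; origin at its underside. Leave it alone.
- carton: cardboard carton, 90 x 120 x 100 mm, on the table in front of the cabinet, to the left; origin at its underside. Leave it alone.
- spatula: kitchen spatula, 200 mm long, lying in front of the cabinet to the right; origin at the middle of its length. Leave it alone.

How it is judged:
On the way, in this order (a step that is already met when the one before it is completed fails the run):
1. the upper drawer is pulled open (value of joint top_drawer above 0.1 m), for 0.2 s.
2. with the drawer open, the pointer is back at its zero stop (value of joint peak_pointer below 0.07 rad and value of joint top_drawer above 0.1 m), for 0.2 s.
At the end, for the whole second after the job is handed in: the pointer is within 0.1 rad of its zero stop (0.07 rad when the knob is let go), both drawers are shut to within 10 mm (value of joint peak_pointer below 0.1 rad and value of joint each of top_drawer, low_drawer below 0.01 m); the robot touches nothing.
It fails at once if the lower drawer is pulled open by more than 20 mm (value of joint low_drawer above 0.02 m).
It fails at once if a bystander is moved by more than 30 mm (distance of any of jar, detergent, carton, spatula from where it was at the start of the episode above 0.03 m).
It also fails if it takes over 72 s, if anything falls off the work surface, if the arm or the gripper's body presses on something with over 40 N, if the wrist force passes 120 N, or if a joint passes its speed limit or range.

## Working session

There is one attempt and no reset: what is moved stays moved. The work goes in short steps, Python scripts to look and compute and a tool call to move; the robot and the scene stay as the last step left them, time stands still between calls to the robot, and variables do not carry over. Pictures are saved under pics/ and viewed, at most 10 in all, crops included, and the job is handed in when it is done.

Besides the shell and the picture viewer there is one more tool, called after "Request:" as a command line: name --argument value ..., lists and objects as JSON in quotes. move_arm: Moves the arm, as the interface text tells. Its arguments: {"type":"object","properties":{"rows":{"type":"array","items":{"type":"object","properties":{"claw":{"type":"number"},"x":{"type":"number"},"y":{"type":"number"},"z":{"type":"number"},"rx":{"type":"number"},"ry":{"type":"number"},"rz":{"type":"number"}}}}},"required":["rows"]}

```bash
mkdir -p pics; cat > h.py <<'E'
import numpy as np, cv2
from scipy.spatial.transform import Rotation as R
from bench import sense, vision, ctrl
def cloud(c):
    h,w=c["depth"].shape; f=h/2/np.tan(np.radians(c["vfov"])/2)
    u,v=np.meshgrid(np.arange(w),np.arange(h)); d=c["depth"]
    P=np.stack([(u-c["cx"])/f*d,(v-c["cy"])/f*d,d],-1)
    return P@R.from_quat(c["orientation"]).as_matrix().T+np.array(c["xyz"])
def save(n,img,s=1): cv2.imwrite(f"pics/{n}.png",cv2.resize(img[...,::-1],None,fx=s,fy=s))
E
python3 - <<'E'
from h import *
for n in("scene","top"):
    c=vision.capture(n); save(n+"0",c["frame"],1.2)
    print(n,c["xyz"],c["orientation"],c["vfov"],c["cx"],c["cy"],(c["depth"]==0).mean())
    np.savez(n+"0.npz",P=cloud(c),f=c["frame"])
s=sense();print(s)
E
```

```text
scene [0.30463756 0.47790775 1.03811068] [-0.27043258  0.92277509 -0.26196759  0.08200817] 53.01350887985689 313.97547202894265 201.47703618960344 0.00373046875
top [0.50690033 0.02948787 1.72799071] [ 0.71162897 -0.70205875  0.017153   -0.02008708] 42.673420952109424 327.249235156922 205.34396466682432 0.0039765625
{'clock': 0.1, 'q': array([-1.30282908e+00,  1.16441428e-01,  1.44219841e+00,  2.15591184e-05,
        1.58402656e+00, -3.77961466e-02]), 'dq': array([-0.00130182, -0.00175868, -0.00179659,  0.00055805,  0.00264239,
        0.00019866]), 'joint_efforts': array([ 6.42701591e-03, -7.33659840e+01, -6.33784819e+01,  1.62319020e-04,
        5.28148652e-03, -9.41331386e-07]), 'eef_pos': array([ 0.20314212, -0.64352008,  0.23063374]), 'tcp_rot': array([ 9.88336174e-01,  1.52286960e-01, -5.09424211e-05, -5.34557446e-04]), 'contact_force': array([-0.78355245, -0.56700915,  0.32292565]), 'torque': array([ 0.03569148, -0.05783129, -0.01405457]), 'gripper_force': 0.0, 'gripper_width': 0.9999346554975371}
```

View pics/scene0.png

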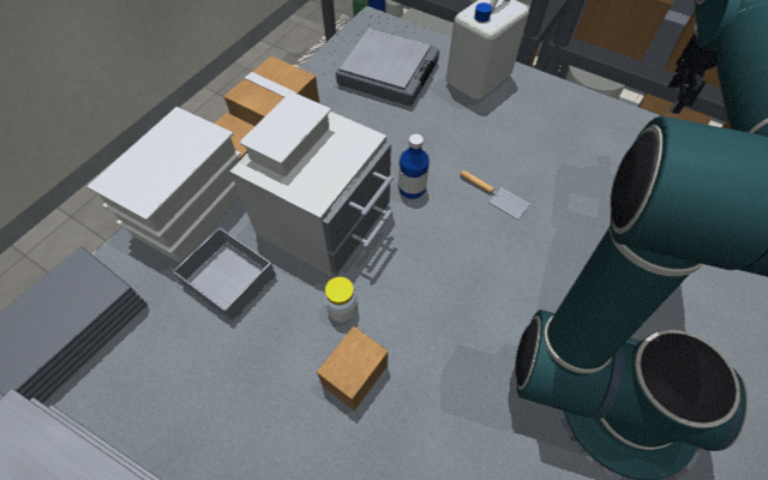

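View pics/top0.png

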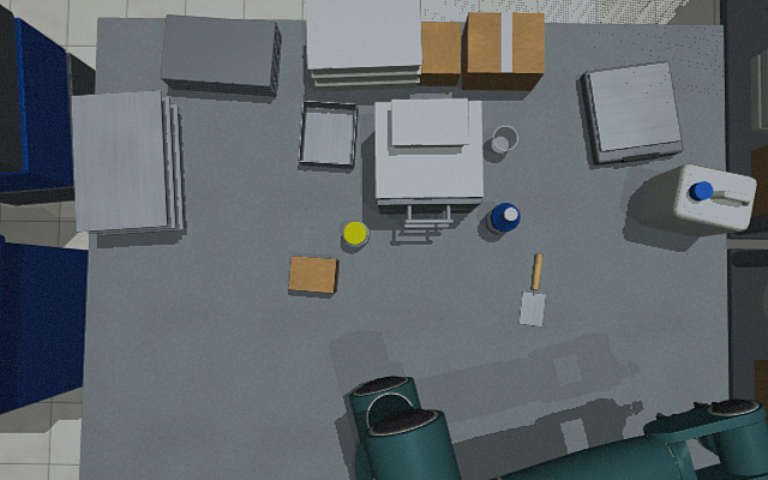

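The top view shows the cabinet at (430,150), its handles at (430,215), the jar at (355,234), the bottle at (505,216), the carton at (313,275) and the spatula at (535,290). Next I'll measure the cabinet pose.

```bash
python3 - <<'E'
from h import *
for n in("top","scene"):
    P=np.load(n+"0.npz")["P"]
    b=(P[...,0]>.5)&(P[...,0]<1.15)&(abs(P[...,1])<.3)
    m=b&(abs(P[...,2]-.25)<.006); m=cv2.morphologyEx(m.astype(np.uint8),cv2.MORPH_OPEN,np.ones((3,3)))
    k,l,s,_=cv2.connectedComponentsWithStats(m); i=1+s[1:,4].argmax(); q=P[l==i]
    r=cv2.minAreaRect((q[:,:2]*1000).astype(np.float32)); print(n,r,np.median(q[:,2])); print(cv2.boxPoints(r).round())
    x0=q[:,0].min()
    h=b&(abs(P[...,2]-.218)<.012)&(P[...,0]<x0-.02)&(P[...,0]>x0-.09)
    h=P[h]; print("handle",len(h),np.median(h,0),h.min(0),h.max(0))
    r=cv2.minAreaRect((h[:,:2]*1000).astype(np.float32)); print(r)
    # bystanders
    for nm,(lo,hi,zl,zh) in dict(jar=((.5,.05),(.8,.25),.08,.12),det=((.55,-.3),(.85,-.1),.08,.2),carton=((.5,.1),(.75,.35),.08,.12)).items():
        g=P[(P[...,0]>lo[0])&(P[...,0]<hi[0])&(P[...,1]>lo[1])&(P[...,1]<hi[1])&(P[...,2]>zl)&(P[...,2]<zh)]
        if len(g):print(nm,len(g),np.percentile(g,2,axis=0).round(3),np.percentile(g,98,axis=0).round(3))
E
```

```text
top ((823.8272705078125, -48.7645263671875), (236.94654846191406, 259.9002380371094), 0.9025540947914124) 0.2505420478538253
[[ 703.   79.]
 [ 707. -181.]
 [ 944. -177.]
 [ 940.   83.]]
handle 227 [ 0.6521332  -0.05371116  0.2179175 ] [ 0.64392542 -0.11325832  0.2089118 ] [0.68407665 0.00827479 0.22788011]
((664.1201171875, -52.34381103515625), (39.071044921875, 121.54441833496094), 0.6536831855773926)
jar 728 [0.502 0.091 0.082] [0.673 0.247 0.116]
det 621 [ 0.638 -0.29   0.086] [ 0.707 -0.106  0.196]
carton 1081 [0.502 0.111 0.083] [0.652 0.304 0.116]
scene ((825.9884033203125, -43.07505798339844), (237.56979370117188, 262.5249938964844), 1.4851113557815552) 0.24907045943904682
[[ 704.   85.]
 [ 711. -177.]
 [ 948. -171.]
 [ 941.   91.]]
handle 258 [ 0.65474255 -0.0416191   0.21642194] [ 0.64695096 -0.10701249  0.20899239] [0.68505349 0.01195891 0.22168621]
((665.802490234375, -47.431846618652344), (37.61737060546875, 119.052001953125), 0.5074746608734131)
jar 1397 [0.503 0.066 0.081] [0.786 0.247 0.116]
det 933 [ 0.641 -0.269  0.082] [ 0.74  -0.104  0.193]
carton 1885 [0.502 0.12  0.082] [0.652 0.312 0.111]
```

Request:
move_arm --rows '[{"claw":3.2,"z":-1.2,"rz":-6.13},{"claw":3.2,"z":-1.2,"rz":-6.13},{"claw":3.2,"z":-1.2,"rz":-6.13},{"claw":3.2,"z":-1.2,"rz":-6.13},{"claw":3.2,"z":-1.2,"rz":-6.13},{"claw":3.2,"z":-1.2,"rz":-6.13},{"claw":3.2,"z":-1.2,"rz":-6.13},{"claw":3.2,"z":-1.2,"rz":-6.13},{"claw":3.2,"z":-1.2,"rz":-6.13},{"claw":3.2,"z":-1.2,"rz":-6.13},{"claw":3.2,"z":-1.2,"rz":-6.13},{"claw":3.2,"z":-1.2,"rz":-6.13}]'

```text
schema error: expected keys claw, x, y, z, rx, ry, rz
```

```bash
cat >> h.py <<'E'
def delta(x,y,z,yaw=None):
    s=sense(); r=R.from_quat(s["tcp_rot"]); d=r.inv().apply(np.array([x,y,z])-s["eef_pos"])*100
    X=r.as_matrix()[:,0]; w=np.degrees(np.arctan2(X[1],X[0]))
    print("clk",s["clock"],"tcp",s["eef_pos"].round(4),"yaw",w.round(2),"shift cm",d.round(2),"rz",None if yaw is None else (w-yaw),"q6",s["q"][5].round(3),"F",s["contact_force"].round(1),"w",s["gripper_width"]*8.54,s["gripper_force"])
E
python3 -c "
from h import *
delta(.652,-.05,.33,91.1)"
```

```text
clk 0.1 tcp [ 0.2031 -0.6435  0.2306] yaw 17.52 shift cm [ 60.67 -43.1   -9.89] rz -73.58103422235376 q6 -0.038 F [-0.8 -0.6  0.3] w 8.539441957948966 0.0
```

All keys are required.

Request:
move_arm --rows '[{"claw":3.2,"x":0,"y":0,"z":-1,"rx":0,"ry":0,"rz":-6.13},{"claw":3.2,"x":0,"y":0,"z":-1,"rx":0,"ry":0,"rz":-6.13},{"claw":3.2,"x":0,"y":0,"z":-1,"rx":0,"ry":0,"rz":-6.13},{"claw":3.2,"x":0,"y":0,"z":-1,"rx":0,"ry":0,"rz":-6.13},{"claw":3.2,"x":0,"y":0,"z":-1,"rx":0,"ry":0,"rz":-6.13},{"claw":3.2,"x":0,"y":0,"z":-1,"rx":0,"ry":0,"rz":-6.13},{"claw":3.2,"x":0,"y":0,"z":-1,"rx":0,"ry":0,"rz":-6.13},{"claw":3.2,"x":0,"y":0,"z":-1,"rx":0,"ry":0,"rz":-6.13},{"claw":3.2,"x":0,"y":0,"z":-1,"rx":0,"ry":0,"rz":-6.13},{"claw":3.2,"x":0,"y":0,"z":-1,"rx":0,"ry":0,"rz":-6.13},{"claw":3.2,"x":0,"y":0,"z":-1,"rx":0,"ry":0,"rz":-6.13},{"claw":3.2,"x":0,"y":0,"z":-1,"rx":0,"ry":0,"rz":-6.13}]'

```text
clock: 1.1
eef_pos: [0.2032, -0.6436, 0.3514]
tcp_rot: [0.699, 0.716, 0.0, -0.0]
contact_force: [-0.7, -0.2, 0.2]
gripper_width: 0.373
gripper_force: 0.0
```

```bash
python3 -c "
from h import *
delta(.652,-.05,.33,91.1)"
```

```text
clk 1.1 tcp [ 0.2032 -0.6436  0.3514] yaw 91.38 shift cm [58.26 46.3   2.17] rz 0.2807882398271033 q6 -1.327 F [-0.7 -0.2  0.2] w 3.1879857767133117 0.0
```

Request:
move_arm --rows '[{"claw":3.2,"x":2.4,"y":1.9,"z":0,"rx":0,"ry":0,"rz":0},{"claw":3.2,"x":2.4,"y":1.9,"z":0,"rx":0,"ry":0,"rz":0},{"claw":3.2,"x":2.4,"y":1.9,"z":0,"rx":0,"ry":0,"rz":0},{"claw":3.2,"x":2.4,"y":1.9,"z":0,"rx":0,"ry":0,"rz":0},{"claw":3.2,"x":2.4,"y":1.9,"z":0,"rx":0,"ry":0,"rz":0},{"claw":3.2,"x":2.4,"y":1.9,"z":0,"rx":0,"ry":0,"rz":0},{"claw":3.2,"x":2.4,"y":1.9,"z":0,"rx":0,"ry":0,"rz":0},{"claw":3.2,"x":2.4,"y":1.9,"z":0,"rx":0,"ry":0,"rz":0},{"claw":3.2,"x":2.4,"y":1.9,"z":0,"rx":0,"ry":0,"rz":0},{"claw":3.2,"x":2.4,"y":1.9,"z":0,"rx":0,"ry":0,"rz":0},{"claw":3.2,"x":2.4,"y":1.9,"z":0,"rx":0,"ry":0,"rz":0},{"claw":3.2,"x":2.4,"y":1.9,"z":0,"rx":0,"ry":0,"rz":0}]'

```text
clock: 2.1
eef_pos: [0.4263, -0.3501, 0.3511]
tcp_rot: [0.7, 0.714, -0.0, -0.0]
contact_force: [0.8, -1.4, -0.2]
gripper_width: 0.381
gripper_force: 0.0
```

Request:
move_arm --rows '[{"claw":3.2,"x":2.4,"y":1.9,"z":0,"rx":0,"ry":0,"rz":0},{"claw":3.2,"x":2.4,"y":1.9,"z":0,"rx":0,"ry":0,"rz":0},{"claw":3.2,"x":2.4,"y":1.9,"z":0,"rx":0,"ry":0,"rz":0},{"claw":3.2,"x":2.4,"y":1.9,"z":0,"rx":0,"ry":0,"rz":0},{"claw":3.2,"x":2.4,"y":1.9,"z":0,"rx":0,"ry":0,"rz":0},{"claw":3.2,"x":2.4,"y":1.9,"z":0,"rx":0,"ry":0,"rz":0},{"claw":3.2,"x":2.4,"y":1.9,"z":0,"rx":0,"ry":0,"rz":0},{"claw":3.2,"x":2.4,"y":1.9,"z":0,"rx":0,"ry":0,"rz":0},{"claw":3.2,"x":2.4,"y":1.9,"z":0,"rx":0,"ry":0,"rz":0},{"claw":3.2,"x":2.4,"y":1.9,"z":0,"rx":0,"ry":0,"rz":0},{"claw":3.2,"x":2.4,"y":1.9,"z":0,"rx":0,"ry":0,"rz":0},{"claw":3.2,"x":0,"y":0,"z":0,"rx":0,"ry":0,"rz":0}]'

```text
clock: 3.1
eef_pos: [0.6317, -0.0799, 0.3499]
tcp_rot: [0.699, 0.715, -0.0, -0.001]
contact_force: [-0.1, 0.6, -0.2]
gripper_width: 0.372
gripper_force: 0.0
```

```bash
python3 -c "
from h import *
delta(.652,-.05,.20,91.1)"
```

```text
clk 3.1 tcp [ 0.6317 -0.0799  0.3499] yaw 91.26 shift cm [ 2.92  2.11 14.99] rz 0.15762522827579062 q6 -0.188 F [-0.1  0.6 -0.2] w 3.1803467604791527 0.0
```

Request:
move_arm --rows '[{"claw":3.2,"x":1.5,"y":1.1,"z":0,"rx":0,"ry":0,"rz":0},{"claw":3.2,"x":1.4,"y":1.0,"z":1.5,"rx":0,"ry":0,"rz":0},{"claw":3.2,"x":0,"y":0,"z":1.5,"rx":0,"ry":0,"rz":0},{"claw":3.2,"x":0,"y":0,"z":1.5,"rx":0,"ry":0,"rz":0},{"claw":3.2,"x":0,"y":0,"z":1.5,"rx":0,"ry":0,"rz":0},{"claw":3.2,"x":0,"y":0,"z":1.5,"rx":0,"ry":0,"rz":0},{"claw":3.2,"x":0,"y":0,"z":1.5,"rx":0,"ry":0,"rz":0},{"claw":3.2,"x":0,"y":0,"z":1.0,"rx":0,"ry":0,"rz":0},{"claw":3.2,"x":0,"y":0,"z":0,"rx":0,"ry":0,"rz":0}]'

```text
clock: 3.85
eef_pos: [0.6494, -0.0543, 0.2484]
tcp_rot: [0.701, 0.714, -0.001, -0.001]
contact_force: [-0.1, 0.4, -0.7]
gripper_width: 0.374
gripper_force: 0.0
```

```bash
python3 -c "
from h import *
delta(.652,-.05,.20,91.1)
for n in ('scene',):
    c=vision.capture(n); save('g1',cv2.resize(c['frame'][100:250,180:420],None,fx=3,fy=3))
"
```

```text
clk 3.85 tcp [ 0.6494 -0.0543  0.2484] yaw 91.06 shift cm [0.43 0.28 4.84] rz -0.0434867025151533 q6 -0.141 F [-0.1  0.4 -0.7] w 3.1923762282405628 0.0
```

View pics/g1.png

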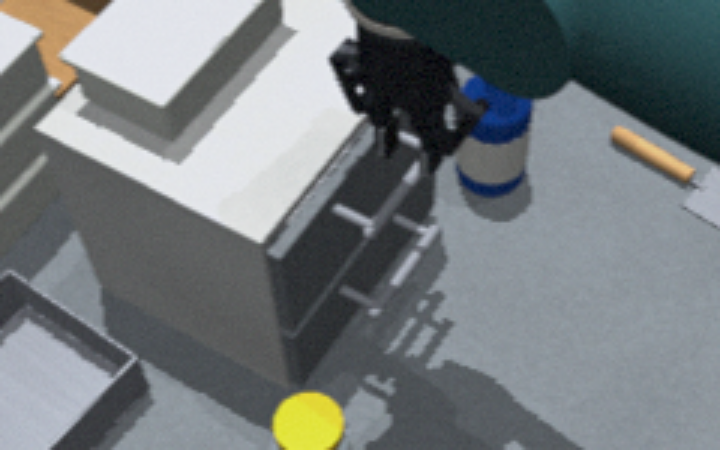

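The fingers at (385,140) and (430,165) straddle the upper bar from above, so I'll go on down and close.

Request:
move_arm --rows '[{"claw":3.2,"x":0.4,"y":0.3,"z":1.0,"rx":0,"ry":0,"rz":0},{"claw":3.2,"x":0,"y":0,"z":1.0,"rx":0,"ry":0,"rz":0},{"claw":3.2,"x":0,"y":0,"z":1.0,"rx":0,"ry":0,"rz":0},{"claw":3.2,"x":0,"y":0,"z":1.0,"rx":0,"ry":0,"rz":0},{"claw":3.2,"x":0,"y":0,"z":0,"rx":0,"ry":0,"rz":0},{"claw":0.6,"x":0,"y":0,"z":0,"rx":0,"ry":0,"rz":0},{"claw":0.6,"x":0,"y":0,"z":0,"rx":0,"ry":0,"rz":0},{"claw":0.6,"x":0,"y":0,"z":0,"rx":0,"ry":0,"rz":0},{"claw":0.6,"x":0,"y":0,"z":0,"rx":0,"ry":0,"rz":0},{"claw":0.6,"x":0,"y":0,"z":0,"rx":0,"ry":0,"rz":0}]'

```text
clock: 4.73
eef_pos: [0.6523, -0.0502, 0.2116]
tcp_rot: [0.7, 0.714, -0.001, -0.001]
contact_force: [-8.9, -0.2, 0.1]
gripper_width: 0.107
gripper_force: 58.7
```

```bash
python3 -c "
from h import *
delta(.482,-.053,.20,91.1)
"
```

```text
clk 4.7333 tcp [ 0.6523 -0.0502  0.2116] yaw 91.08 shift cm [  0.04 -17.03   1.2 ] rz -0.020336211302236507 q6 -0.134 F [-8.9 -0.2  0.1] w 0.9176318972211904 58.70992720127106
```

Only 9 mm of opening means the tips hold the bar too high. I'll reopen, go 12 mm lower and close again.

Request:
move_arm --rows '[{"claw":3.0,"x":0,"y":0,"z":0,"rx":0,"ry":0,"rz":0},{"claw":3.0,"x":0,"y":0,"z":0,"rx":0,"ry":0,"rz":0},{"claw":3.0,"x":0,"y":0,"z":0,"rx":0,"ry":0,"rz":0},{"claw":3.0,"x":0,"y":0,"z":0.8,"rx":0,"ry":0,"rz":0},{"claw":3.0,"x":0,"y":0,"z":0.8,"rx":0,"ry":0,"rz":0},{"claw":0.6,"x":0,"y":0,"z":0,"rx":0,"ry":0,"rz":0},{"claw":0.6,"x":0,"y":0,"z":0,"rx":0,"ry":0,"rz":0},{"claw":0.6,"x":0,"y":0,"z":0,"rx":0,"ry":0,"rz":0},{"claw":0.6,"x":0,"y":0,"z":0,"rx":0,"ry":0,"rz":0},{"claw":0.6,"x":0,"y":0,"z":0,"rx":0,"ry":0,"rz":0}]'

```text
clock: 5.57
eef_pos: [0.6522, -0.05, 0.1939]
tcp_rot: [0.7, 0.714, -0.001, -0.001]
contact_force: [-5.2, 0.7, -8.2]
gripper_width: 0.118
gripper_force: 58.3
```

Request:
move_arm --rows '[{"claw":0.6,"x":0,"y":-0.8,"z":0,"rx":0,"ry":0,"rz":0},{"claw":0.6,"x":0,"y":-1.5,"z":0,"rx":0,"ry":0,"rz":0},{"claw":0.6,"x":0,"y":-1.5,"z":0,"rx":0,"ry":0,"rz":0},{"claw":0.6,"x":0,"y":-1.5,"z":0,"rx":0,"ry":0,"rz":0},{"claw":0.6,"x":0,"y":-1.5,"z":0,"rx":0,"ry":0,"rz":0},{"claw":0.6,"x":0,"y":-1.5,"z":0,"rx":0,"ry":0,"rz":0},{"claw":0.6,"x":0,"y":-1.5,"z":0,"rx":0,"ry":0,"rz":0},{"claw":0.6,"x":0,"y":-1.5,"z":0,"rx":0,"ry":0,"rz":0},{"claw":0.6,"x":0,"y":-1.5,"z":0,"rx":0,"ry":0,"rz":0},{"claw":0.6,"x":0,"y":-1.5,"z":0,"rx":0,"ry":0,"rz":0},{"claw":0.6,"x":0,"y":-1.5,"z":0,"rx":0,"ry":0,"rz":0},{"claw":0.6,"x":0,"y":-1.0,"z":0,"rx":0,"ry":0,"rz":0}]'

```text
clock: 6.57
eef_pos: [0.4833, -0.0546, 0.1939]
tcp_rot: [0.701, 0.713, -0.002, 0.0]
contact_force: [3.2, -15.2, -15.7]
gripper_width: 0.114
gripper_force: 59.0
```

Request:
move_arm --rows '[{"claw":3.2,"x":0,"y":0,"z":0,"rx":0,"ry":0,"rz":0},{"claw":3.2,"x":0,"y":0,"z":0,"rx":0,"ry":0,"rz":0},{"claw":3.2,"x":0,"y":0,"z":0,"rx":0,"ry":0,"rz":0},{"claw":3.2,"x":0,"y":0,"z":0,"rx":0,"ry":0,"rz":0}]'

```text
clock: 6.9
eef_pos: [0.4855, -0.0532, 0.1958]
tcp_rot: [0.7, 0.714, 0.0, 0.0]
contact_force: [-0.1, -0.6, 0.0]
gripper_width: 0.373
gripper_force: 0.0
```

Request:
move_arm --rows '[{"claw":4,"x":0,"y":0,"z":-2,"rx":0,"ry":0,"rz":0},{"claw":4,"x":0,"y":0,"z":-2,"rx":0,"ry":0,"rz":0},{"claw":4,"x":0,"y":0,"z":-2,"rx":0,"ry":0,"rz":0},{"claw":4,"x":0,"y":0,"z":-2,"rx":0,"ry":0,"rz":0},{"claw":4,"x":0,"y":-1,"z":-2,"rx":0,"ry":0,"rz":0},{"claw":4,"x":0,"y":-1,"z":-2,"rx":0,"ry":0,"rz":0}]'

```text
clock: 7.4
eef_pos: [0.4652, -0.0535, 0.3162]
tcp_rot: [0.7, 0.714, -0.0, -0.0]
contact_force: [0.9, 0.3, 0.1]
gripper_width: 0.466
gripper_force: 0.0
```

```bash
python3 -c "
from h import *
a=[]
for n in ('scene','top'):
    c=vision.capture(n); np.savez(n+'1.npz',P=cloud(c),f=c['frame'],d=c['depth'])
    f=c['frame']; a.append(cv2.resize(f[80:260,160:420] if n=='scene' else f[90:250,270:500],(520,300) ))
save('open',np.vstack(a)); delta(.617,-.053,.3)
"
```

```text
clk 7.5 tcp [ 0.4653 -0.0536  0.3191] yaw 91.09 shift cm [-0.23 15.16  1.99] rz None q6 -0.188 F [0.1 0.4 0.3] w 4.003167007885306 0.0
```

View pics/open.png

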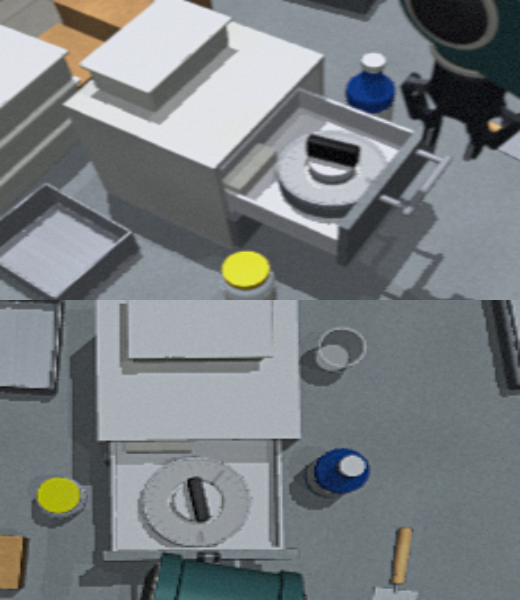

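The drawer is open. In the top view the knob bar is at crop (197,500), tilted slightly from the drawer's axis. Next I'll measure the bar and the needle.

```bash
python3 -c "
from h import *
for n in('top','scene'):
    D=np.load(n+'1.npz');P=D['P'];f=D['f']
    b=(abs(P[...,0]-.62)<.06)&(abs(P[...,1]+.053)<.06)
    m=b&(P[...,2]>.212)&(P[...,2]<.232); q=P[m]
    print(n,len(q),np.median(q[:,2]),cv2.minAreaRect((q[:,:2]*1000).astype(np.float32)),cv2.fitLine((q[:,:2]*1000).astype(np.float32),2,0,.01,.01).ravel())
    h=P[(P[...,0]<.55)&(P[...,0]>.4)&(P[...,1]<.15)&(P[...,1]>-.2)&(abs(P[...,2]-.235)<.004)]
    print('front edge x',np.percentile(h[:,0],[5,50,95]) if len(h) else 0)
f=np.load('top1.npz')['f'];g=np.load('scene1.npz')['f']
save('dial',np.hstack([cv2.resize(f[165:215,325:390],(780,600),interpolation=2)]))
save('dial2',np.hstack([cv2.resize(g[145:190,290:360],(780,501),interpolation=2)]))
"
```

```text
top 145 0.22396322566811233 ((615.624755859375, -53.41961669921875), (69.3207778930664, 18.179035186767578), 12.253219604492188) [ 9.7771919e-01  2.0991707e-01  6.1513922e+02 -5.3015560e+01]
front edge x [0.51973718 0.52869697 0.5363111 ]
scene 205 0.22220714303879674 ((618.548095703125, -47.006996154785156), (70.30704498291016, 19.2193660736084), 12.302083969116211) [ 9.7688884e-01  2.1374804e-01  6.1686353e+02 -4.6394012e+01]
front edge x [0.52268821 0.53037359 0.53848585]
```

View pics/dial.png

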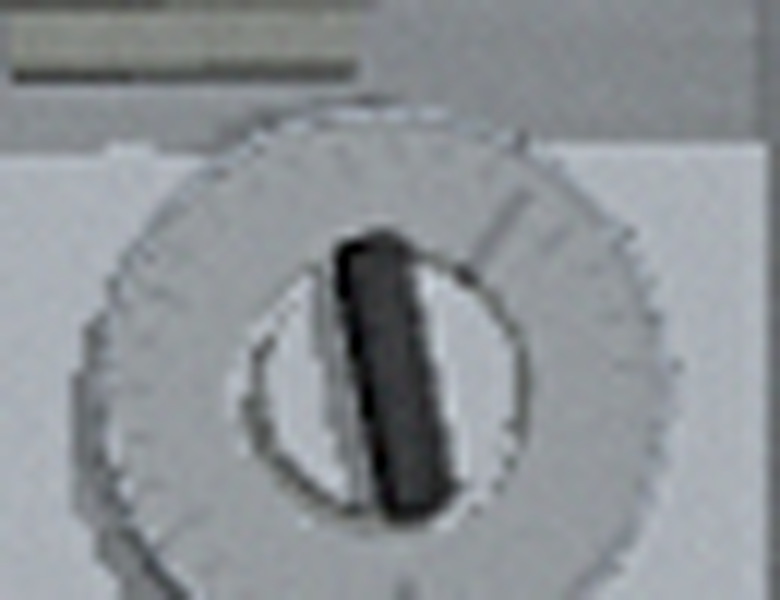

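Needle points at about (500,230) from the centre (388,385), i.e. roughly 217° clockwise from the stop at (405,585). Bar axis is at 12.3° in the world. I'll turn the tool to match.

Request:
move_arm --rows '[{"claw":4.5,"x":0,"y":0,"z":0,"rx":0,"ry":0,"rz":6.57},{"claw":4.5,"x":0,"y":0,"z":0,"rx":0,"ry":0,"rz":6.57},{"claw":4.5,"x":0,"y":0,"z":0,"rx":0,"ry":0,"rz":6.57},{"claw":4.5,"x":0,"y":0,"z":0,"rx":0,"ry":0,"rz":6.57},{"claw":4.5,"x":0,"y":0,"z":0,"rx":0,"ry":0,"rz":6.57},{"claw":4.5,"x":0,"y":0,"z":0,"rx":0,"ry":0,"rz":6.57},{"claw":4.5,"x":0,"y":0,"z":0,"rx":0,"ry":0,"rz":6.57},{"claw":4.5,"x":0,"y":0,"z":0,"rx":0,"ry":0,"rz":6.57},{"claw":4.5,"x":0,"y":0,"z":0,"rx":0,"ry":0,"rz":6.57},{"claw":4.5,"x":0,"y":0,"z":0,"rx":0,"ry":0,"rz":6.57},{"claw":4.5,"x":0,"y":0,"z":0,"rx":0,"ry":0,"rz":6.57},{"claw":4.5,"x":0,"y":0,"z":0,"rx":0,"ry":0,"rz":6.57}]'

```text
clock: 8.5
eef_pos: [0.4655, -0.0535, 0.3147]
tcp_rot: [0.995, 0.104, -0.0, -0.0]
contact_force: [-0.2, 0.5, 0.5]
gripper_width: 0.529
gripper_force: 0.0
```

```bash
python3 -c "
from h import *
delta(.617,-.05,.30,12.3)"
```

```text
clk 8.5 tcp [ 0.4655 -0.0535  0.3147] yaw 11.93 shift cm [14.9   2.79  1.47] rz -0.36924607426467126 q6 1.194 F [-0.2  0.5  0.5] w 4.516829619420378 0.0
```

Request:
move_arm --rows '[{"claw":4.5,"x":2.5,"y":0.45,"z":0,"rx":0,"ry":0,"rz":-0.37},{"claw":4.5,"x":2.5,"y":0.45,"z":0,"rx":0,"ry":0,"rz":0},{"claw":4.5,"x":2.5,"y":0.45,"z":0,"rx":0,"ry":0,"rz":0},{"claw":4.5,"x":2.5,"y":0.45,"z":0,"rx":0,"ry":0,"rz":0},{"claw":4.5,"x":2.5,"y":0.45,"z":0,"rx":0,"ry":0,"rz":0},{"claw":4.5,"x":2.4,"y":0.45,"z":1.2,"rx":0,"ry":0,"rz":0},{"claw":4.5,"x":0,"y":0,"z":1.5,"rx":0,"ry":0,"rz":0},{"claw":4.5,"x":0,"y":0,"z":1.5,"rx":0,"ry":0,"rz":0},{"claw":4.5,"x":0,"y":0,"z":1.5,"rx":0,"ry":0,"rz":0},{"claw":4.5,"x":0,"y":0,"z":1.0,"rx":0,"ry":0,"rz":0},{"claw":4.5,"x":0,"y":0,"z":0,"rx":0,"ry":0,"rz":0},{"claw":4.5,"x":0,"y":0,"z":0,"rx":0,"ry":0,"rz":0}]'

```text
clock: 9.5
eef_pos: [0.6159, -0.0476, 0.2484]
tcp_rot: [0.994, 0.11, -0.0, -0.0]
contact_force: [-0.0, -0.5, 1.0]
gripper_width: 0.525
gripper_force: 0.0
```

```bash
python3 -c "
from h import *
delta(.617,-.05,.190,12.3)"
```

```text
clk 9.5 tcp [ 0.6159 -0.0476  0.2484] yaw 12.61 shift cm [0.06 0.25 5.84] rz 0.3074409660416819 q6 1.232 F [-0.  -0.5  1. ] w 4.487489342928987 0.0
```

Request:
move_arm --rows '[{"claw":4.5,"x":0,"y":0.25,"z":1.4,"rx":0,"ry":0,"rz":0},{"claw":4.5,"x":0,"y":0,"z":1.4,"rx":0,"ry":0,"rz":0},{"claw":4.5,"x":0,"y":0,"z":1.5,"rx":0,"ry":0,"rz":0},{"claw":4.5,"x":0,"y":0,"z":1.5,"rx":0,"ry":0,"rz":0},{"claw":4.5,"x":0,"y":0,"z":0,"rx":0,"ry":0,"rz":0},{"claw":1.2,"x":0,"y":0,"z":0,"rx":0,"ry":0,"rz":0},{"claw":1.2,"x":0,"y":0,"z":0,"rx":0,"ry":0,"rz":0},{"claw":1.2,"x":0,"y":0,"z":0,"rx":0,"ry":0,"rz":0},{"claw":1.2,"x":0,"y":0,"z":0,"rx":0,"ry":0,"rz":0},{"claw":1.2,"x":0,"y":0,"z":0,"rx":0,"ry":0,"rz":0},{"claw":1.2,"x":0,"y":0,"z":0,"rx":0,"ry":0,"rz":0}]'

```text
clock: 10.42
eef_pos: [0.6173, -0.0506, 0.1911]
tcp_rot: [0.994, 0.11, 0.001, 0.001]
contact_force: [2.0, -5.1, -0.0]
gripper_width: 0.205
gripper_force: 59.6
```

```bash
python3 -c "
from h import *
delta(.617,-.05,.182,12.3)"
```

```text
clk 10.4167 tcp [ 0.6173 -0.0506  0.1911] yaw 12.59 shift cm [-0.02 -0.06  0.91] rz 0.292946976539735 q6 1.229 F [ 2.  -5.1 -0. ] w 1.7538500546684466 59.63337242603302
```

Request:
move_arm --rows '[{"claw":1.2,"x":0,"y":0.05,"z":0.3,"rx":0,"ry":0,"rz":0},{"claw":1.2,"x":0,"y":0,"z":0.3,"rx":0,"ry":0,"rz":0},{"claw":1.2,"x":0,"y":0,"z":0.25,"rx":0,"ry":0,"rz":0},{"claw":1.2,"x":0,"y":0,"z":0,"rx":0,"ry":0,"rz":0},{"claw":1.2,"x":0,"y":0,"z":0,"rx":0,"ry":0,"rz":0},{"claw":1.2,"x":0,"y":0,"z":0,"rx":0,"ry":0,"rz":0}]'

```text
clock: 10.92
eef_pos: [0.6176, -0.0507, 0.1833]
tcp_rot: [0.994, 0.11, 0.001, 0.0]
contact_force: [-0.5, -4.0, 9.7]
gripper_width: 0.203
gripper_force: 61.4
```

Request:
move_arm --rows '[{"claw":1.2,"x":0,"y":0,"z":0.05,"rx":0,"ry":0,"rz":-3},{"claw":1.2,"x":0,"y":0,"z":0,"rx":0,"ry":0,"rz":-5},{"claw":1.2,"x":0,"y":0,"z":0,"rx":0,"ry":0,"rz":-5},{"claw":1.2,"x":0,"y":0,"z":0,"rx":0,"ry":0,"rz":-5},{"claw":1.2,"x":0,"y":0,"z":0,"rx":0,"ry":0,"rz":-5},{"claw":1.2,"x":0,"y":0,"z":0,"rx":0,"ry":0,"rz":-5},{"claw":1.2,"x":0,"y":0,"z":0,"rx":0,"ry":0,"rz":-5},{"claw":1.2,"x":0,"y":0,"z":0,"rx":0,"ry":0,"rz":-5},{"claw":1.2,"x":0,"y":0,"z":0,"rx":0,"ry":0,"rz":-5},{"claw":1.2,"x":0,"y":0,"z":0,"rx":0,"ry":0,"rz":-5},{"claw":1.2,"x":0,"y":0,"z":0,"rx":0,"ry":0,"rz":-5},{"claw":1.2,"x":0,"y":0,"z":0,"rx":0,"ry":0,"rz":-5}]'

```text
clock: 11.92
eef_pos: [0.6175, -0.0506, 0.183]
tcp_rot: [0.815, 0.58, 0.001, 0.001]
contact_force: [-1.3, -1.5, 13.3]
gripper_width: 0.204
gripper_force: 61.6
```

```bash
python3 -c "
from h import *
delta(.617,-.05,.182,12.3);print(sense()['torque'])"
```

```text
clk 11.9167 tcp [ 0.6175 -0.0506  0.183 ] yaw 70.86 shift cm [ 0.04 -0.07  0.1 ] rz 58.55568206822264 q6 0.211 F [-1.3 -1.5 13.3] w 1.7390520016430902 61.647891998291016
[-0.24419591  0.72209728 -0.03175069]
```

Request:
move_arm --rows '[{"claw":1.2,"x":0,"y":0,"z":0,"rx":0,"ry":0,"rz":-6},{"claw":1.2,"x":0,"y":0,"z":0,"rx":0,"ry":0,"rz":-6},{"claw":1.2,"x":0,"y":0,"z":0,"rx":0,"ry":0,"rz":-6},{"claw":1.2,"x":0,"y":0,"z":0,"rx":0,"ry":0,"rz":-6},{"claw":1.2,"x":0,"y":0,"z":0,"rx":0,"ry":0,"rz":-6},{"claw":1.2,"x":0,"y":0,"z":0,"rx":0,"ry":0,"rz":-6},{"claw":1.2,"x":0,"y":0,"z":0,"rx":0,"ry":0,"rz":-6},{"claw":1.2,"x":0,"y":0,"z":0,"rx":0,"ry":0,"rz":-6},{"claw":1.2,"x":0,"y":0,"z":0,"rx":0,"ry":0,"rz":-6},{"claw":1.2,"x":0,"y":0,"z":0,"rx":0,"ry":0,"rz":-6},{"claw":1.2,"x":0,"y":0,"z":0,"rx":0,"ry":0,"rz":-6},{"claw":1.2,"x":0,"y":0,"z":0,"rx":0,"ry":0,"rz":-6}]'

```text
clock: 12.92
eef_pos: [0.6176, -0.051, 0.1831]
tcp_rot: [0.318, 0.948, -0.0, 0.001]
contact_force: [-0.9, -4.4, 13.1]
gripper_width: 0.202
gripper_force: 61.6
```

```bash
python3 -c "
from h import *
delta(.617,-.05,.182,12.3);print(sense()['torque'],sense()['q'])"
```

```text
clk 12.9167 tcp [ 0.6176 -0.051   0.1831] yaw 142.89 shift cm [0.11 0.05 0.11] rz 130.59145859003527 q6 -1.046 F [-0.9 -4.4 13.1] w 1.7290370200947607 61.58760666847229
[-1.14896364  0.57088364 -0.11520263] [-1.23197706e-01  1.16021020e-02  1.62906951e+00 -8.78342582e-04
  1.49838386e+00 -1.04626604e+00]
```

Request:
move_arm --rows '[{"claw":1.2,"x":0,"y":0,"z":0,"rx":0,"ry":0,"rz":-6},{"claw":1.2,"x":0,"y":0,"z":0,"rx":0,"ry":0,"rz":-6},{"claw":1.2,"x":0,"y":0,"z":0,"rx":0,"ry":0,"rz":-6},{"claw":1.2,"x":0,"y":0,"z":0,"rx":0,"ry":0,"rz":-6},{"claw":1.2,"x":0,"y":0,"z":0,"rx":0,"ry":0,"rz":-6},{"claw":1.2,"x":0,"y":0,"z":0,"rx":0,"ry":0,"rz":-6},{"claw":1.2,"x":0,"y":0,"z":0,"rx":0,"ry":0,"rz":-6},{"claw":1.2,"x":0,"y":0,"z":0,"rx":0,"ry":0,"rz":-6},{"claw":1.2,"x":0,"y":0,"z":0,"rx":0,"ry":0,"rz":-6},{"claw":1.2,"x":0,"y":0,"z":0,"rx":0,"ry":0,"rz":-6},{"claw":1.2,"x":0,"y":0,"z":0,"rx":0,"ry":0,"rz":-6},{"claw":1.2,"x":0,"y":0,"z":0,"rx":0,"ry":0,"rz":-6}]'

```text
clock: 13.92
eef_pos: [0.6179, -0.0515, 0.1831]
tcp_rot: [-0.3, 0.954, -0.001, 0.001]
contact_force: [-0.0, -8.1, 10.4]
gripper_width: 0.198
gripper_force: 61.4
```

Request:
move_arm --rows '[{"claw":1.2,"x":0,"y":0,"z":0,"rx":0,"ry":0,"rz":-6},{"claw":1.2,"x":0,"y":0,"z":0,"rx":0,"ry":0,"rz":-6},{"claw":1.2,"x":0,"y":0,"z":0,"rx":0,"ry":0,"rz":-6},{"claw":1.2,"x":0,"y":0,"z":0,"rx":0,"ry":0,"rz":-6},{"claw":1.2,"x":0,"y":0,"z":0,"rx":0,"ry":0,"rz":-5},{"claw":1.2,"x":0,"y":0,"z":0,"rx":0,"ry":0,"rz":-3},{"claw":1.2,"x":0,"y":0,"z":0,"rx":0,"ry":0,"rz":0},{"claw":1.2,"x":0,"y":0,"z":0,"rx":0,"ry":0,"rz":0}]'

```text
clock: 14.58
eef_pos: [0.6181, -0.0514, 0.1832]
tcp_rot: [-0.549, 0.836, -0.002, 0.001]
contact_force: [2.8, -8.4, 11.7]
gripper_width: 0.203
gripper_force: 61.4
```

```bash
python3 -c "
from h import *
delta(.617,-.05,.182,12.3);print(sense()['torque'],sense()['q'])"
```

```text
clk 14.5833 tcp [ 0.6181 -0.0514  0.1832] yaw -113.39 shift cm [-0.09  0.15  0.12] rz -125.68625422635262 q6 -2.857 F [ 2.8 -8.4 11.7] w 1.7350350517429152 61.4089161157608
[-1.63817419 -0.49932512  0.00488959] [-1.23464555e-01  1.16713631e-02  1.62875969e+00 -1.45077404e-03
  1.49704794e+00 -2.85678666e+00]
```

Request:
move_arm --rows '[{"claw":1.2,"x":0,"y":0,"z":-0.4,"rx":0,"ry":0,"rz":0},{"claw":1.2,"x":0,"y":0,"z":-0.4,"rx":0,"ry":0,"rz":0},{"claw":4.5,"x":0,"y":0,"z":0,"rx":0,"ry":0,"rz":0},{"claw":4.5,"x":0,"y":0,"z":0,"rx":0,"ry":0,"rz":0},{"claw":4.5,"x":0,"y":0,"z":0,"rx":0,"ry":0,"rz":0},{"claw":4.5,"x":0,"y":0,"z":-2.0,"rx":0,"ry":0,"rz":0},{"claw":4.5,"x":0,"y":0,"z":-2.0,"rx":0,"ry":0,"rz":0},{"claw":4.5,"x":0,"y":0,"z":-2.0,"rx":0,"ry":0,"rz":0},{"claw":4.5,"x":0,"y":0,"z":-2.0,"rx":0,"ry":0,"rz":0},{"claw":4.5,"x":0,"y":0,"z":-2.0,"rx":0,"ry":0,"rz":0},{"claw":4.5,"x":0,"y":0,"z":-2.0,"rx":0,"ry":0,"rz":0}]'

```text
clock: 15.5
eef_pos: [0.6169, -0.0503, 0.3098]
tcp_rot: [-0.549, 0.836, 0.0, -0.0]
contact_force: [-0.3, 0.3, -0.2]
gripper_width: 0.53
gripper_force: 0.0
```

```bash
python3 -c "
from h import *
delta(.44,-.053,.31,91.1)"
```

```text
clk 15.5 tcp [ 0.6169 -0.0503  0.3098] yaw -113.37 shift cm [ 7.270e+00  1.613e+01 -1.000e-02] rz -204.47164360269466 q6 -2.856 F [-0.3  0.3 -0.2] w 4.527720714150071 0.0
```

Request:
move_arm --rows '[{"claw":4.5,"x":0.8,"y":1.8,"z":0,"rx":0,"ry":0,"rz":0},{"claw":4.5,"x":0.8,"y":1.8,"z":0,"rx":0,"ry":0,"rz":0},{"claw":4.5,"x":0.8,"y":1.8,"z":0,"rx":0,"ry":0,"rz":0},{"claw":4.5,"x":0.8,"y":1.8,"z":0,"rx":0,"ry":0,"rz":0},{"claw":4.5,"x":0.8,"y":1.8,"z":0,"rx":0,"ry":0,"rz":0},{"claw":4.5,"x":0.8,"y":1.8,"z":0,"rx":0,"ry":0,"rz":0},{"claw":4.5,"x":0.8,"y":1.8,"z":0,"rx":0,"ry":0,"rz":0},{"claw":4.5,"x":0.8,"y":1.8,"z":0,"rx":0,"ry":0,"rz":0},{"claw":4.5,"x":0.8,"y":1.8,"z":0,"rx":0,"ry":0,"rz":0}]'

```text
clock: 16.25
eef_pos: [0.4388, -0.0521, 0.3088]
tcp_rot: [-0.549, 0.836, 0.0, -0.0]
contact_force: [0.2, 0.6, 0.7]
gripper_width: 0.529
gripper_force: 0.0
```

```bash
python3 -c "
from h import *
g=vision.capture('scene')['frame'];f=vision.capture('top')['frame']
save('dialb',np.vstack([cv2.resize(f[160:225,325:390],(300,300),interpolation=2),cv2.resize(g[140:200,290:360],(300,257),interpolation=2)]))
delta(.44,-.053,.31,91.1)"
```

```text
clk 16.35 tcp [ 0.4382 -0.0521  0.3097] yaw -113.39 shift cm [ 0.01 -0.2  -0.03] rz -204.48710692848005 q6 -2.91 F [ 0.1 -1.2 -0.5] w 4.468147871699706 0.0
```

View pics/dialb.png

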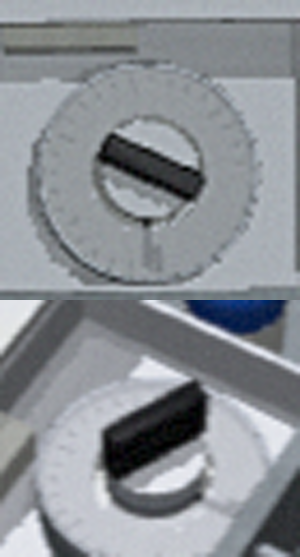

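The needle now lies at the front by the stop, near (148,240) in the top crop. I'll zoom in to confirm the angle.

```bash
python3 -c "
from h import *
fs=[vision.capture('top') for _ in range(6)]
f=np.mean([c['frame'].astype(float) for c in fs],0); f0=np.load('top1.npz')['f']
z=lambda a:cv2.resize(a[195:230,335:375].astype(np.uint8),(400,350),interpolation=0)
save('zero',np.hstack([z(f0),z(f)]))
# angle profile about dial axis, at z=.16: pixel by projection
c=fs[0];h=400;fl=200/np.tan(np.radians(c['vfov'])/2);Rm=R.from_quat(c['orientation'])
for cx,cy in [(.6175,-.0505),(.6156,-.0532)]:
  for nm,im in(('before',f0.astype(float)),('after',f)):
    out=[]
    for a in np.radians(np.arange(0,360,2)):
        v=[]
        for r in np.arange(.042,.062,.003):
            p=Rm.inv().apply(np.array([cx-r*np.cos(a-0.02),cy+r*np.sin(a-0.02),.155])-c['xyz'])
            v.append(cv2.getRectSubPix(im.mean(2).astype(np.float32),(1,1),(c['cx']+fl*p[0]/p[2],c['cy']+fl*p[1]/p[2]))[0,0])
        out.append(np.mean(v))
    out=np.array(out);i=out.argsort()[:9];print(nm,[(int(2*k),int(out[k])) for k in i],np.median(out))
"
```

```text
before [(218, 129), (220, 130), (216, 137), (352, 139), (222, 140), (350, 141), (354, 143), (232, 147), (114, 147)] 152.6123
after [(358, 127), (356, 128), (0, 132), (354, 133), (352, 139), (350, 140), (2, 145), (280, 145), (348, 146)] 152.23619
before [(216, 129), (214, 129), (354, 136), (356, 138), (218, 139), (212, 139), (352, 140), (358, 144), (182, 145)] 152.73337
after [(0, 127), (2, 128), (358, 130), (356, 136), (354, 137), (4, 138), (352, 138), (350, 146), (228, 148)] 152.46796
```

View pics/zero.png

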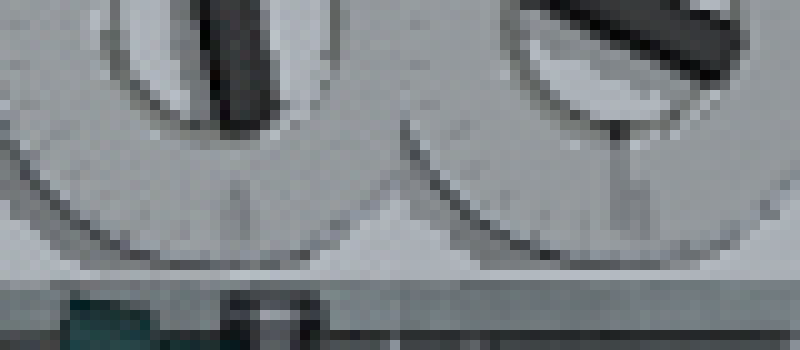

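The needle lies against the stop block: it reads about 358–0°, the block about 352°, and the stroke overran by about 16°. Next I'll turn the tool back, regrip the handle and shut the drawer.

Request:
move_arm --rows '[{"claw":3.4,"x":0,"y":0,"z":0,"rx":0,"ry":0,"rz":6.5},{"claw":3.4,"x":0,"y":0,"z":0,"rx":0,"ry":0,"rz":6.5},{"claw":3.4,"x":0,"y":0,"z":0,"rx":0,"ry":0,"rz":6.5},{"claw":3.4,"x":0,"y":0,"z":0,"rx":0,"ry":0,"rz":6.5},{"claw":3.4,"x":0,"y":0,"z":0,"rx":0,"ry":0,"rz":6.5},{"claw":3.4,"x":0,"y":0,"z":0,"rx":0,"ry":0,"rz":6.5},{"claw":3.4,"x":0,"y":0,"z":0,"rx":0,"ry":0,"rz":6.5},{"claw":3.4,"x":0,"y":0,"z":0,"rx":0,"ry":0,"rz":6.5},{"claw":3.4,"x":0,"y":0,"z":0,"rx":0,"ry":0,"rz":6.5},{"claw":3.4,"x":0,"y":0,"z":0,"rx":0,"ry":0,"rz":6.5},{"claw":3.4,"x":0,"y":0,"z":0,"rx":0,"ry":0,"rz":6.5},{"claw":3.4,"x":0,"y":0,"z":0,"rx":0,"ry":0,"rz":6.5}]'

```text
clock: 17.65
eef_pos: [0.4403, -0.0523, 0.3089]
tcp_rot: [0.102, 0.995, 0.0, -0.0]
contact_force: [0.4, 0.1, -0.3]
gripper_width: 0.397
gripper_force: 0.0
```

Request:
move_arm --rows '[{"claw":3.2,"x":0,"y":0,"z":0,"rx":0,"ry":0,"rz":6.5},{"claw":3.2,"x":0,"y":0,"z":0,"rx":0,"ry":0,"rz":6.5},{"claw":3.2,"x":0,"y":0,"z":0,"rx":0,"ry":0,"rz":6.5},{"claw":3.2,"x":0,"y":0,"z":0,"rx":0,"ry":0,"rz":6.5},{"claw":3.2,"x":0,"y":0,"z":0,"rx":0,"ry":0,"rz":6.5},{"claw":3.2,"x":0,"y":0,"z":0,"rx":0,"ry":0,"rz":6.5},{"claw":3.2,"x":0,"y":0,"z":0,"rx":0,"ry":0,"rz":6.5},{"claw":3.2,"x":0,"y":0,"z":0,"rx":0,"ry":0,"rz":6.5},{"claw":3.2,"x":0,"y":0,"z":0,"rx":0,"ry":0,"rz":6.5},{"claw":3.2,"x":0,"y":0,"z":0,"rx":0,"ry":0,"rz":6.5},{"claw":3.2,"x":0,"y":0,"z":0,"rx":0,"ry":0,"rz":6.5},{"claw":3.2,"x":0,"y":0,"z":0,"rx":0,"ry":0,"rz":6.5}]'

```text
clock: 18.65
eef_pos: [0.4403, -0.0523, 0.309]
tcp_rot: [0.705, 0.709, -0.0, -0.0]
contact_force: [-0.4, -0.2, -0.1]
gripper_width: 0.374
gripper_force: 0.0
```

```bash
python3 -c "
from h import *
delta(.4845,-.0535,.25,91.1)
for n in ('scene','top'):
    P=cloud(vision.capture(n));q=P[(abs(P[...,2]-.218)<.008)&(abs(P[...,0]-.485)<.02)&(P[...,1]>-.11)&(P[...,1]<.01)];print(n,len(q),np.median(q,0))
"
```

```text
clk 18.65 tcp [ 0.4403 -0.0523  0.309 ] yaw 90.3 shift cm [-0.15  4.43  5.89] rz -0.7985207943461745 q6 -0.181 F [-0.4 -0.2 -0.1] w 3.1927346458913717 0.0
scene 250 [ 0.48508424 -0.04547523  0.2167565 ]
top 53 [ 0.48910739 -0.10182618  0.21772943]
```

Bar at x≈0.485; the drawer hasn't moved.

Request:
move_arm --rows '[{"claw":3.2,"x":0,"y":1.5,"z":0,"rx":0,"ry":0,"rz":-0.8},{"claw":3.2,"x":0,"y":1.5,"z":0,"rx":0,"ry":0,"rz":0},{"claw":3.2,"x":0,"y":1.45,"z":0,"rx":0,"ry":0,"rz":0},{"claw":3.2,"x":0,"y":0,"z":1.5,"rx":0,"ry":0,"rz":0},{"claw":3.2,"x":0,"y":0,"z":1.5,"rx":0,"ry":0,"rz":0},{"claw":3.2,"x":0,"y":0,"z":1.5,"rx":0,"ry":0,"rz":0},{"claw":3.2,"x":0,"y":0,"z":1.5,"rx":0,"ry":0,"rz":0},{"claw":3.2,"x":0,"y":0,"z":0,"rx":0,"ry":0,"rz":0}]'

```text
clock: 19.42
eef_pos: [0.4829, -0.0513, 0.2452]
tcp_rot: [0.698, 0.716, -0.001, -0.002]
contact_force: [0.1, 0.2, -0.8]
gripper_width: 0.377
gripper_force: 0.0
```

```bash
python3 -c "
from h import *
delta(.485,-.0535,.194,91.1)"
```

```text
clk 19.4167 tcp [ 0.4829 -0.0513  0.2452] yaw 91.46 shift cm [-0.23  0.22  5.12] rz 0.35558975106766866 q6 -0.184 F [ 0.1  0.2 -0.8] w 3.2222376764487035 0.0
```

Request:
move_arm --rows '[{"claw":3.2,"x":-0.2,"y":0.2,"z":1.2,"rx":0,"ry":0,"rz":0.3},{"claw":3.2,"x":0,"y":0,"z":1.3,"rx":0,"ry":0,"rz":0},{"claw":3.2,"x":0,"y":0,"z":1.3,"rx":0,"ry":0,"rz":0},{"claw":3.2,"x":0,"y":0,"z":1.3,"rx":0,"ry":0,"rz":0},{"claw":3.2,"x":0,"y":0,"z":0,"rx":0,"ry":0,"rz":0},{"claw":0.6,"x":0,"y":0,"z":0,"rx":0,"ry":0,"rz":0},{"claw":0.6,"x":0,"y":0,"z":0,"rx":0,"ry":0,"rz":0},{"claw":0.6,"x":0,"y":0,"z":0,"rx":0,"ry":0,"rz":0},{"claw":0.6,"x":0,"y":0,"z":0,"rx":0,"ry":0,"rz":0},{"claw":0.6,"x":0,"y":0,"z":0,"rx":0,"ry":0,"rz":0}]'

```text
clock: 20.25
eef_pos: [0.4864, -0.0534, 0.1986]
tcp_rot: [0.7, 0.714, 0.0, 0.0]
contact_force: [-1.6, 0.6, -2.1]
gripper_width: 0.115
gripper_force: 58.6
```

```bash
python3 -c "
from h import *
delta(.6525,-.0502,.194,91.1)"
```

```text
clk 20.25 tcp [ 0.4864 -0.0534  0.1986] yaw 91.11 shift cm [-0.   16.61  0.46] rz 0.013760022662793858 q6 -0.181 F [-1.6  0.6 -2.1] w 0.979695020017098 58.5602742433548
```

Gripped. Pushing 16.6 cm.

Request:
move_arm --rows '[{"claw":0.6,"x":0,"y":0.8,"z":0,"rx":0,"ry":0,"rz":0},{"claw":0.6,"x":0,"y":1.5,"z":0,"rx":0,"ry":0,"rz":0},{"claw":0.6,"x":0,"y":1.5,"z":0,"rx":0,"ry":0,"rz":0},{"claw":0.6,"x":0,"y":1.5,"z":0,"rx":0,"ry":0,"rz":0},{"claw":0.6,"x":0,"y":1.5,"z":0,"rx":0,"ry":0,"rz":0},{"claw":0.6,"x":0,"y":1.5,"z":0,"rx":0,"ry":0,"rz":0},{"claw":0.6,"x":0,"y":1.5,"z":0,"rx":0,"ry":0,"rz":0},{"claw":0.6,"x":0,"y":1.5,"z":0,"rx":0,"ry":0,"rz":0},{"claw":0.6,"x":0,"y":1.5,"z":0,"rx":0,"ry":0,"rz":0},{"claw":0.6,"x":0,"y":1.5,"z":0,"rx":0,"ry":0,"rz":0},{"claw":0.6,"x":0,"y":1.2,"z":0,"rx":0,"ry":0,"rz":0},{"claw":0.6,"x":0,"y":0.6,"z":0,"rx":0,"ry":0,"rz":0}]'

```text
clock: 21.25
eef_pos: [0.6489, -0.049, 0.1986]
tcp_rot: [0.7, 0.714, 0.001, -0.0]
contact_force: [-2.7, 10.5, 2.5]
gripper_width: 0.114
gripper_force: 60.1
```

```bash
python3 -c "
from h import *
delta(.6525,-.0502,.194,91.1)"
```

```text
clk 21.25 tcp [ 0.6489 -0.049   0.1986] yaw 91.17 shift cm [-0.13  0.36  0.46] rz 0.06821011863314652 q6 -0.136 F [-2.7 10.5  2.5] w 0.9695326307040585 60.1010799407959
```

Request:
move_arm --rows '[{"claw":0.6,"x":0,"y":0.15,"z":0,"rx":0,"ry":0,"rz":0},{"claw":0.6,"x":0,"y":0.15,"z":0,"rx":0,"ry":0,"rz":0},{"claw":0.6,"x":0,"y":0,"z":0,"rx":0,"ry":0,"rz":0}]'

```text
clock: 21.5
eef_pos: [0.6512, -0.0489, 0.1986]
tcp_rot: [0.7, 0.714, 0.001, -0.0]
contact_force: [1.6, 9.6, 0.1]
gripper_width: 0.117
gripper_force: 59.9
```

Request:
move_arm --rows '[{"claw":0.6,"x":0,"y":0.15,"z":0,"rx":0,"ry":0,"rz":0},{"claw":0.6,"x":0,"y":0.1,"z":0,"rx":0,"ry":0,"rz":0},{"claw":0.6,"x":0,"y":0,"z":0,"rx":0,"ry":0,"rz":0}]'

```text
clock: 21.75
eef_pos: [0.6523, -0.0489, 0.1986]
tcp_rot: [0.7, 0.714, -0.0, -0.002]
contact_force: [-12.9, 9.6, 4.7]
gripper_width: 0.113
gripper_force: 60.4
```

Shut: 13 N against the end stop at x = 0.652, as at the start. Next I'll release and lift.

Request:
move_arm --rows '[{"claw":3.0,"x":0,"y":0,"z":0,"rx":0,"ry":0,"rz":0},{"claw":3.0,"x":0,"y":0,"z":0,"rx":0,"ry":0,"rz":0},{"claw":3.0,"x":0,"y":0,"z":0,"rx":0,"ry":0,"rz":0},{"claw":3.0,"x":0,"y":0,"z":0,"rx":0,"ry":0,"rz":0},{"claw":3.0,"x":0,"y":0,"z":-1.5,"rx":0,"ry":0,"rz":0},{"claw":3.0,"x":0,"y":0,"z":-2,"rx":0,"ry":0,"rz":0},{"claw":3.0,"x":0,"y":0,"z":-2,"rx":0,"ry":0,"rz":0},{"claw":3.0,"x":0,"y":0,"z":-2,"rx":0,"ry":0,"rz":0},{"claw":3.0,"x":0,"y":0,"z":-2,"rx":0,"ry":0,"rz":0},{"claw":3.0,"x":0,"y":-2,"z":-2,"rx":0,"ry":0,"rz":0},{"claw":3.0,"x":0,"y":-2,"z":-2,"rx":0,"ry":0,"rz":0},{"claw":3.0,"x":0,"y":0,"z":0,"rx":0,"ry":0,"rz":0}]'

```text
clock: 22.75
eef_pos: [0.6113, -0.0511, 0.3402]
tcp_rot: [0.7, 0.714, 0.002, 0.003]
contact_force: [0.3, 0.4, 0.7]
gripper_width: 0.35
gripper_force: 0.0
```

```bash
python3 -c "
from h import *
c=vision.capture('scene');save('end',c['frame'],1.2);P=cloud(c);P0=np.load('scene0.npz')['P']
for X in(P0,P):
    q=X[(abs(X[...,2]-.216)<.008)&(X[...,0]>.6)&(X[...,0]<.675)&(X[...,1]>-.1)&(X[...,1]<.0)];print(len(q),np.median(q,0))
delta(.6,-.05,.3)"
```

```text
179 [ 0.65352616 -0.05488603  0.21658369]
174 [ 0.6531215  -0.05089502  0.2162584 ]
clk 22.8 tcp [ 0.6123 -0.0511  0.3379] yaw 91.1 shift cm [ 0.14 -1.25  3.79] rz None q6 -0.144 F [ 0.5 -0.2 -0.6] w 3.0093889679671557 0.0
```

View pics/end.png

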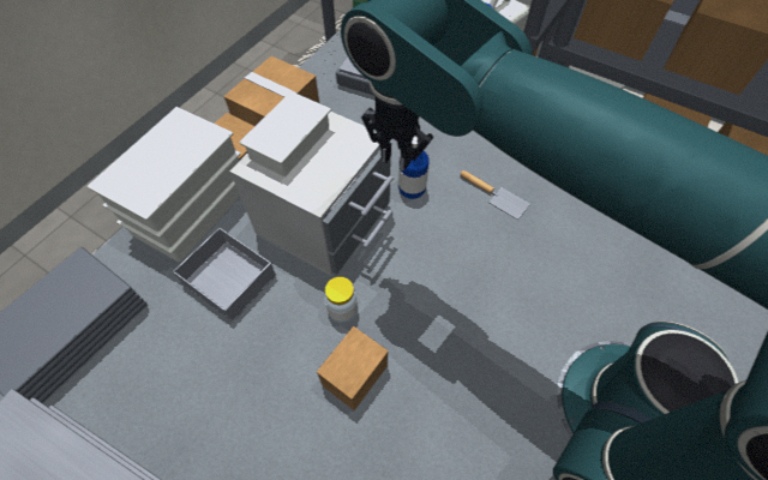

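Both drawers are shut: the handle bar at (370,190) is back within 1 mm. The jar (340,300), carton (353,365), bottle (413,175) and spatula (495,193) haven't moved, and the gripper is clear of everything.

```bash
python3 -c "
from h import *
print(ctrl.close_job())"
```

```text
the job is handed in; nothing more can be done
None
```

I handed the job in at about 23 s: the pointer is back against its zero stop, both drawers are shut and nothing around them moved; I reset it in one 234° pressed stroke, not several, and the hand-in returned no verdict.

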